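# Index the rotary fixture on by one notch

## Task

Turn the round indexing fixture on to its next notch, counter-clockwise seen from above: with closed fingertips press the plunger button in the cup at the end of its arm right down, swing the arm round while it is unlocked, and let the plunger spring fully up again in the very next notch, without running past it or turning the wrong way. Grip and lift nothing, do not touch the steel insert clamped on the table, and leave the bottle, the small cup and the felt wheel standing where they are.

Things in the scene. Friction and masses are not known exactly. Their poses are not given: they have to be found in the camera images.
- indexer: Fixed base: dark round plate, 190 mm across, 10 mm thick, bolted down; on it a fixed steel ring, 160 mm across, underside 30 mm and top 40 mm above the bench, with eight open notches 15 mm wide in its edge, every 45 degrees (0.785 rad). Origin: on the turning axis, at bench height; z up; x points along the first notch, where the arm is locked at the start.
- table (a joint): Angle of the aluminium table (disc 102 mm across inside the ring, with a forked arm) about the vertical axis, rad: 0 in the first notch, growing counter-clockwise seen from above; next notch 0.785. Locked while the plunger is up (0.02 rad of play); unlocked it turns with light friction (1 to 3 N at the arm's end) and stays where left.
- plunger (a joint): How far the plunger is pressed down, m: 0 up (locked), 0.012 at its stop; the table is free from 0.010. Spring: 4 N to start, 10 N fully down. Between notches its tooth rides under the ring, so it stays down at about 0.009 without the finger, and springs up by itself when a notch comes over it, if the finger leaves it room.
- button_top (a point): Centre of the top of the black round plunger button, 54 mm across, in an open guard cup (56 mm inside, 66 mm outside) at the arm's end, 115 mm from the turning axis; 58 mm above the bench when up, 46 mm at its stop. The cup's rim is 68 mm above the bench: a fingertip in the cup can push sideways on its wall, pressing the button or not.
- insert: Bright steel block, 50 x 24 x 46 mm, clamped upright in the middle of the table, its top 96 mm above the bench. It turns with the table and must not be touched. Origin: centre of its underside.
- oil_bottle: Loose bystander: white bottle with a red spout, 44 mm across, 142 mm high. Origin: centre of its underside.
- alu_cup: Loose bystander: small aluminium cup, 33 mm across, 34 mm high. Origin: centre of its underside.
- felt_wheel: Loose bystander: white felt wheel lying flat with its spindle up, 43 mm across, 50 mm high. Origin: centre of its underside.

How it is judged:
On the way, in this order (a step that is already met when the one before it is completed fails the run):
1. the plunger is pressed right down while the arm still stands at its first notch (value of joint plunger above 0.0085 m and value of joint table between -0.12 and 0.12 rad).
2. the arm swings out between the notches with the plunger down (value of joint plunger above 0.007 m and value of joint table between 0.25 and 0.65 rad).
At the end, for the whole second after the job is handed in: The table stands still at the next notch counter-clockwise (0.785 rad, within 0.05), the plunger is up (less than 3 mm pressed), and the three bystanders stand upright within 20 mm of where they were (value of joint table between 0.735 and 0.835 rad and value of joint plunger below 0.003 m and velocity of joint table between -0.05 and 0.05 rad/s and distance of each of oil_bottle, alu_cup, felt_wheel from where it was at the start of the episode below 0.02 m and angle between each of oil_bottle, alu_cup, felt_wheel's own z axis and vertical below 0.2 rad); the robot touches nothing.
It fails at once if the table is turned the wrong way (back by more than 0.2 rad) (value of joint table below -0.2 rad).
It fails at once if the table runs past the next notch (by more than 0.2 rad) (value of joint table above 0.985 rad).
It fails at once if the robot touches the insert on the table (contact force between any of the fingers, the arm and insert above 1 N).
It fails at once if a bystander is lifted, or moved by more than 20 mm (distance of any of oil_bottle, alu_cup, felt_wheel from where it was at the start of the episode above 0.02 m).
It also fails if it takes over 38 s, if anything falls off the work surface, if the arm or the gripper's body presses on something with over 40 N, if the wrist force passes 120 N, or if a joint passes its speed limit or range.

## Robot

A 7-joint arm with a two-finger parallel gripper is mounted at the origin on a cart in front of the work surface, level with it; the furniture and walls round the work are solid. World frame = base frame: x ahead of the robot, y to its left, z up, the work surface at z = 0. Lengths are in m, angles in rad, forces in N, time in s.
With the tool pointing down it reaches from about 0.4 to 0.9 m from the base axis. Payload 5.5 kg.
Tool frame: the origin (TCP) lies at the very end of the fingers, on their centre line; the grasp point (between the pads) lies 19 mm behind it; z points along the fingers, y is the direction in which the jaws open and shut (so a half turn about z gives the same grasp; the last joint's range is limited). The gripper opens to 85 mm and grips with 20 to 120 N. Pads are 22 mm wide; open, the fingers measure 114 mm over their backs; the gripper's body (76 mm by 85 mm) begins 54 mm behind the grasp point. The pads swing forward as they close: fully open they stand 13 mm farther back than shut.
Start: joints at [-1.069, 0.501, -0.427, 1.55, 0.221, 1.138, -0.21], TCP at [0.154, 0.632, 0.231] pointing down, gripper open.
Joint ranges: [-2.88, 2.88], [-0.31, 2.03], [-1.54, 1.56], [0.2, 2.42], [-1.41, 4.55], [0.19, 2.02], [-2.57, 2.57]. Speed limits (rad/s): [2.57, 2.57, 3.14, 3.14, 3.14, 3.14, 3.14].

## Interface

Orientations are given as a unit quaternion [x, y, z, w].
In Python, from plant import ctrl, read_camera, workorder, nets gives the robot as it stands. Calls block until the motion is done:
- ctrl.goto(position, orientation): joint-space move of the TCP to a pose.
- ctrl.move_linear(position, rotation=None, rate=0.15): straight line of the TCP; rotation=None keeps the orientation; rate is the mean speed in m/s.
- ctrl.move_j(angles): joint-space move.
- ctrl.command_gripper(opening): opening from 0.0 (shut) to 1.0 (fully open); the grip force is fixed at half the most; returns when the fingers have stopped.
- ctrl.wait(seconds).
- ctrl.solve_ik(position, orientation): joint angles nearest the present ones, or None.
- read_camera(name): name is "side" or "top" or "wrist"; returns a dict with "image" (384x512x3 uint8, red, green, blue), "vfov" (degrees; the focal length in pixels is half the picture's height over the tangent of half this angle, whatever the lens; pixels are square), "cx", "cy" (the principal point, pixels), "k1" (the pictures are not rectified: a ray, as slopes to the right and down, at radius r is drawn at 1 + k1 r^2 times it, then the intrinsics apply), "world_from_camera" (4x4, takes a point from camera to world coordinates). Camera axes: x right, y up, looking along -z (the intrinsics and any distortion apply to the point x, -y, -z); pixel columns grow to the right and rows downward; lengths in m; the calibration is good to about 2 mm. A picture is of the moment at which its call begins. There is no depth.
A pose or a line that the arm cannot do raises ctrl.PlanningError and nothing moves.
- workorder.job_done(): hands the job in, once; it reports no verdict.
Trained networks look in a picture, given as the dict that the camera call returned (one of the last four; its "shot" number tells which), for a name from the list of things; names that differ only in an ending like _2 or _b are one class to them, and where a whole thing is asked for, a point or a joint stands for the part that bears it (a point fixed in the world has none). Each returns a list of dicts, best first, with "score" (0 to 1); they miss things now and then, are a little off and sometimes report something else, mostly with a low value. They report only what shows in the picture. A call takes as long as a camera call.
- nets.find_in(query, picture): "location" ([column, row] in pixels, amid what is visible of it).
- nets.silhouettes(query, picture): "mask" (384x512 bool, what is visible of it) and "location" ([column, row] in pixels, amid what is visible of it).
Readings, each from a call of its own:
- ctrl.read_time_s(): time.
- ctrl.read_q(): joint angles.
- ctrl.read_joint_velocities(): joint speeds.
- ctrl.read_tau(): joint torques, N m.
- ctrl.read_tool_pos(): TCP position.
- ctrl.read_tool_rot(): TCP orientation.
- ctrl.read_force(): force on the tool from outside, world axes, zero at the start.
- ctrl.read_wrist_torque(): the same for the moment, N m.
- ctrl.read_width(): opening from 0.0 (shut) to 1.0 (fully open).
Only numpy, scipy, OpenCV 4.12 (cv2) and the standard library are available. Lean on these libraries where they do the work, as an engineer would, in place of code of your own. Each camera call takes 0.05 s, during which the arm holds its last target.

## Working session

There is one attempt and no reset: what is moved stays moved. The work goes in short steps, each a Python script; the robot and the scene stay as the last script left them, time stands still between calls to the robot, and variables do not carry over. Pictures are saved under pics/ and viewed, and the job is handed in when it is done.

```bash
mkdir -p pics; ls; python3 - <<'E'
from plant import ctrl, read_camera, workorder, nets
import cv2,numpy as np
np.set_printoptions(precision=4,suppress=True)
for n in ["side","top","wrist"]:
    p=read_camera(n); cv2.imwrite(f"pics/{n}0.png",p["image"][:,:,::-1])
    print(n,p["vfov"],p["cx"],p["cy"],p["k1"],p["shot"]);print(p["world_from_camera"])
    if n!="wrist":
      for q in ["indexer","button_top","insert","oil_bottle","alu_cup","felt_wheel"]:
        print(q,[(np.round(d["location"],1),round(d["score"],2)) for d in nets.find_in(q,p)][:3])
print(ctrl.read_time_s(),ctrl.read_tool_rot())
E
```

```text
pics
side 56.45211044492946 253.9233079750514 191.98900842570234 0.023830613943226185 1
[[ 0.7602  0.4473 -0.4711  0.1055]
 [-0.6494  0.5052 -0.5683 -0.3122]
 [-0.0162  0.738   0.6746  0.6282]
 [ 0.      0.      0.      1.    ]]
indexer []
button_top [(array([289.1, 182.8]), 0.57)]
insert [(array([244.7, 185.5]), 0.64), (array([290.3, 182.6]), 0.4)]
oil_bottle [(array([187. , 213.1]), 0.98)]
alu_cup [(array([226.9, 251.4]), 0.56)]
felt_wheel [(array([191.2, 194.7]), 0.48)]
top 53.372451113008026 257.9110647970735 189.17960810321907 -0.02778072454876806 2
[[-0.0306  0.9965 -0.0781  0.413 ]
 [-0.9995 -0.0298  0.0121  0.1879]
 [ 0.0098  0.0784  0.9969  0.9352]
 [ 0.      0.      0.      1.    ]]
indexer [(array([259.8, 187.8]), 0.78)]
button_top [(array([275.3, 145.1]), 0.82)]
insert [(array([253.8, 188.8]), 0.69)]
oil_bottle [(array([239.3, 248.6]), 0.83)]
alu_cup [(array([284.7, 236.9]), 0.52)]
felt_wheel [(array([205.5, 222.7]), 0.61)]
wrist 69.62461060460092 259.4525795734546 188.2499176278163 0.017811458226093424 3
[[ 0.2364 -0.9341 -0.2675  0.0854]
 [ 0.9716  0.2275  0.0643  0.6489]
 [ 0.0008 -0.2751  0.9614  0.3756]
 [ 0.      0.      0.      1.    ]]
0.75 [ 0.1191  0.9929  0.0001 -0.    ]
```

View pics/side0.png

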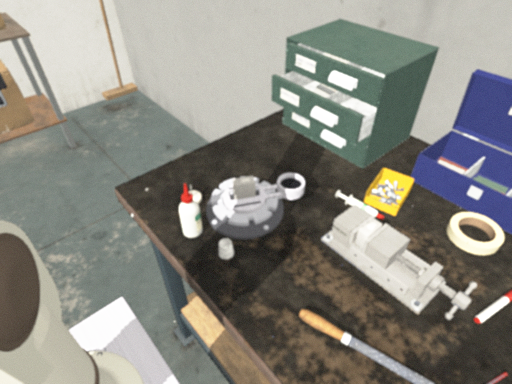

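View pics/top0.png

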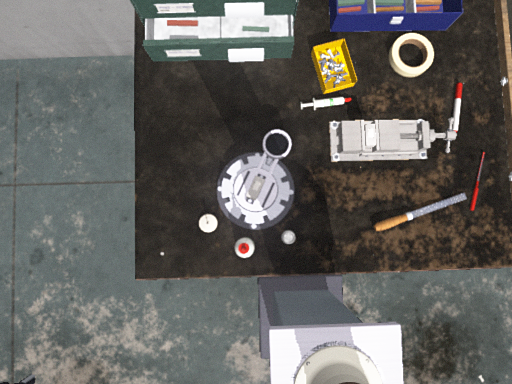

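The top view shows the indexer near (257,190), with its arm pointing up-right to the button cup at (277,144). Counter-clockwise therefore swings the cup to the left in the picture, which is +y. The bystanders stand on the near side, at (208,223), (245,247) and (289,237).

```bash
cat > h.py <<'E'
from plant import ctrl, read_camera, workorder, nets
import cv2,numpy as np
np.set_printoptions(precision=4,suppress=True)
def K(p):
    f=p["image"].shape[0]/2/np.tan(np.radians(p["vfov"])/2)
    return np.array([[f,0,p["cx"]],[0,f,p["cy"]],[0,0,1]]),np.array([p["k1"],0,0,0,0.])
def ray(p,uv):
    k,d=K(p); x,y=cv2.undistortPoints(np.array([[uv]],float),k,d)[0,0]
    T=np.array(p["world_from_camera"]); return T[:3,3],T[:3,:3]@np.array([x,-y,-1])
def at_z(p,uv,z):
    o,v=ray(p,uv); return o+v*(z-o[2])/v[2]
def proj(p,X):
    k,d=K(p);T=np.array(p["world_from_camera"]);c=(np.atleast_2d(X)-T[:3,3])@T[:3,:3]
    c=c*np.array([1,-1,-1]); return cv2.projectPoints(c,np.zeros(3),np.zeros(3),k,d)[0][:,0]
E
python3 - <<'E'
from h import *
P={n:read_camera(n) for n in ("top","side")}
for q,z in [("indexer",.02),("button_top",.06),("insert",.096),("oil_bottle",.07),("alu_cup",.02),("felt_wheel",.02)]:
  for n in P:
    for d in nets.silhouettes(q,P[n])[:1]:
        m=d["mask"]; ys,xs=np.nonzero(m)
        print(q,n,round(d["score"],2),d["location"],m.sum(),(xs.min(),xs.max(),ys.min(),ys.max()),at_z(P[n],d["location"],z))
        cv2.imwrite(f"pics/m_{q}_{n}.png",m*255)
for n,(a,b,c,d) in {"top":(110,270,190,320),"side":(140,260,160,320)}.items():
    im=P[n]["image"][a:b,c:d,::-1]; cv2.imwrite(f"pics/z_{n}.png",cv2.resize(im,None,fx=5,fy=5,interpolation=cv2.INTER_CUBIC)[:600*1] if n=="side" else cv2.resize(im,None,fx=3.7,fy=3.7,interpolation=cv2.INTER_CUBIC))
E
```

```text
indexer top 0.73 [205.6, 225.1] 254 (np.int64(199), np.int64(216), np.int64(215), np.int64(232)) [0.4025 0.3041 0.02  ]
indexer side 0.76 [247.0, 203.2] 4474 (np.int64(206), np.int64(303), np.int64(173), np.int64(239)) [0.4913 0.1806 0.02  ]
button_top top 0.61 [276.9, 142.0] 385 (np.int64(265), np.int64(286), np.int64(134), np.int64(164)) [0.5901 0.1298 0.06  ]
button_top side 0.52 [287.5, 181.5] 190 (np.int64(279), np.int64(300), np.int64(177), np.int64(197)) [0.5878 0.1411 0.06  ]
insert top 0.82 [256.2, 187.5] 289 (np.int64(246), np.int64(264), np.int64(175), np.int64(200)) [0.4825 0.1813 0.096 ]
insert side 0.67 [244.8, 186.4] 461 (np.int64(232), np.int64(254), np.int64(175), np.int64(199)) [0.4739 0.1639 0.096 ]
oil_bottle top 0.7 [241.2, 247.5] 299 (np.int64(235), np.int64(253), np.int64(238), np.int64(256)) [0.3505 0.2189 0.07  ]
oil_bottle side 0.82 [187.8, 212.9] 811 (np.int64(179), np.int64(201), np.int64(185), np.int64(237)) [0.3433 0.2023 0.07  ]
alu_cup side 0.63 [225.3, 251.6] 242 (np.int64(218), np.int64(232), np.int64(239), np.int64(258)) [0.362  0.0973 0.02  ]
felt_wheel top 0.62 [205.1, 223.0] 228 (np.int64(199), np.int64(215), np.int64(215), np.int64(231)) [0.4075 0.3052 0.02  ][ WARN:0@1.932] global loadsave.cpp:1063 imwrite_ Unsupported depth image for selected encoder is fallbacked to CV_8U.
```

View pics/z_top.png

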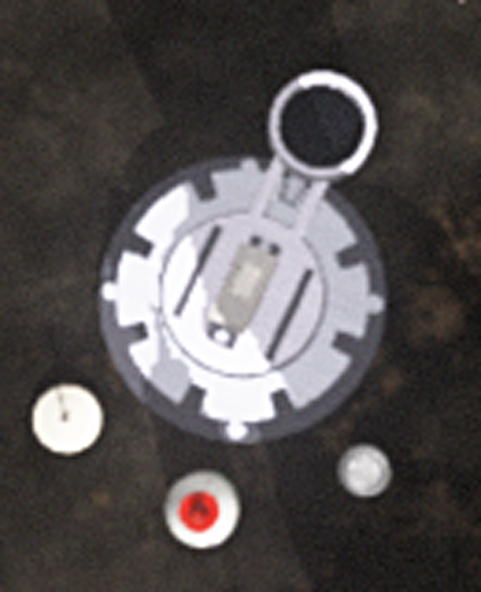

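View pics/z_side.png

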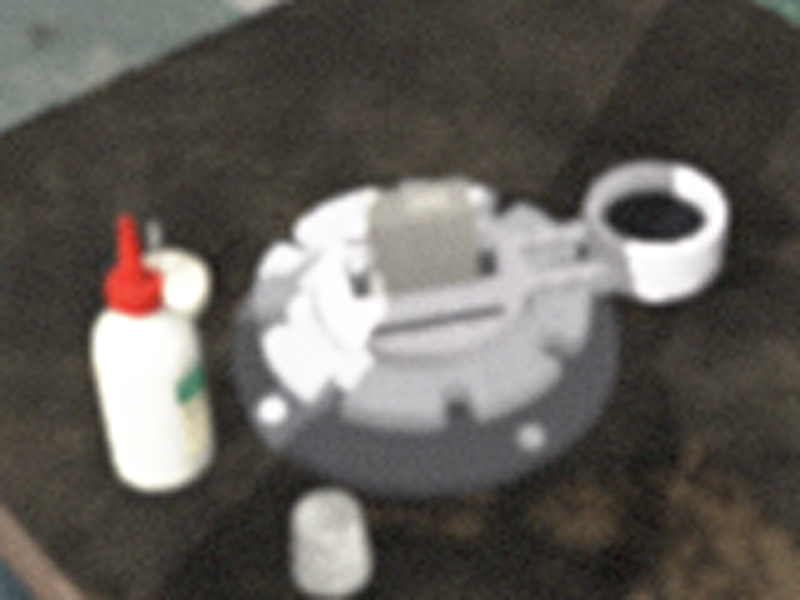

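```bash
python3 - <<'E'
from h import *
P={n:read_camera(n) for n in ("top","side")}
c1=at_z(P["top"],(277.4,143.8),.068);c2=at_z(P["side"],(291.4,182.2),.068)
b=at_z(P["top"],(255.7,190.7),.01)
print(c1,c2,b,np.linalg.norm((c1-b)[:2]),np.degrees(np.arctan2(*(c1-b)[1::-1])))
axis=b[:2];
# fine tune: constrain
d=(c1-b)[:2];u=d/np.linalg.norm(d); cup=axis+u*.115
t=np.linspace(0,2*np.pi,200)
def circ(c,r,z): return np.c_[c[0]+r*np.cos(t),c[1]+r*np.sin(t),0*t+z]
a0=np.arctan2(u[1],u[0]); nxt=axis+.115*np.array([np.cos(a0+.7854),np.sin(a0+.7854)])
print("axis",axis,"a0",a0,"cup",cup,"next",nxt)
for n,(a,bb,c,dd,s) in {"top":(110,270,190,320,3.7),"side":(140,260,160,320,5)}.items():
    im=cv2.resize(np.ascontiguousarray(P[n]["image"][a:bb,c:dd,::-1]),None,fx=s,fy=s,interpolation=cv2.INTER_CUBIC)
    for ce,r,z,col in [(axis,.095,.01,(0,255,0)),(axis,.08,.04,(0,255,255)),(cup,.033,.068,(0,0,255)),(cup,.028,.068,(255,0,255)),(nxt,.033,.068,(255,0,0))]:
        q=((proj(P[n],circ(ce,r,z))-[c,a]+.5)*s-.5).astype(np.int32); cv2.polylines(im,[q],True,col,1)
    cv2.imwrite(f"pics/o_{n}.png",im)
E
```

```text
[0.5842 0.1293 0.068 ] [0.5862 0.1268 0.068 ] [0.4819 0.1821 0.01  ] 0.11518515390533719 -27.292540790231232
axis [0.4819 0.1821] a0 -0.47634469802439006 cup [0.5841 0.1294] next [0.5914 0.2171]
```

View pics/o_top.png

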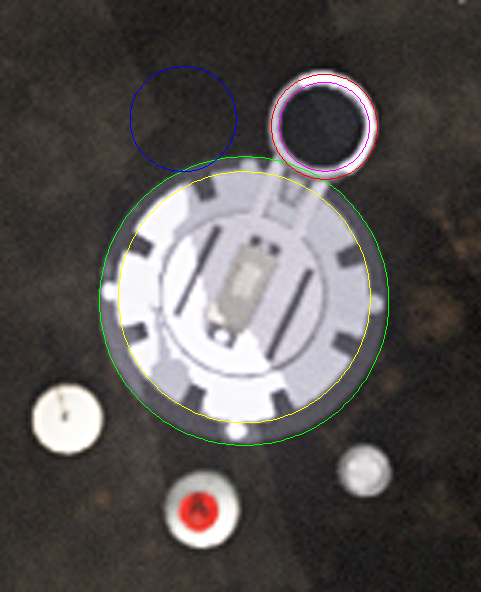

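View pics/o_side.png

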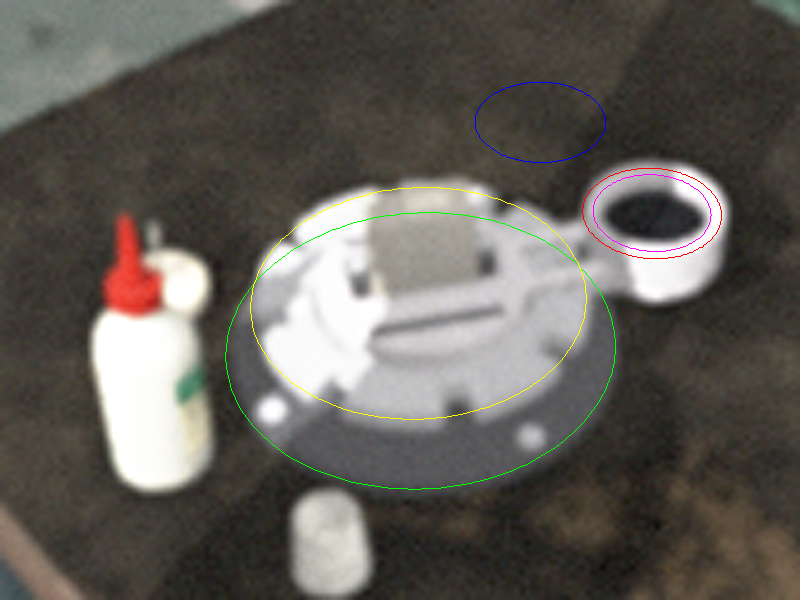

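The overlays agree in both views to about 2–3 mm. Next: close the fingers, move above the cup and check the position with the wrist camera.

```bash
python3 - <<'E'
from h import *
t0=ctrl.read_time_s()
R=np.array(ctrl.read_tool_rot())
ax=np.array([.4825,.1815]);a0=np.arctan2(.1287-.1815,.5846-.4825)
for a in (0,.4,.785,.9):
    print(a,ctrl.solve_ik([ax[0]+.115*np.cos(a0+a),ax[1]+.115*np.sin(a0+a),.05],R))
ctrl.command_gripper(0.0); print(ctrl.read_time_s()-t0)
try:
    ctrl.move_linear([.5846,.1287,.20],rate=.3)
except ctrl.PlanningError as e:
    print("lin",e); ctrl.goto([.5846,.1287,.20],R)
print(ctrl.read_time_s(),ctrl.read_tool_pos(),ctrl.read_force(),ctrl.read_width(),ctrl.read_q())
for n in ("top","side","wrist"):
    p=read_camera(n);cv2.imwrite(f"pics/b_{n}.png",p["image"][:,:,::-1])
    print(n,proj(p,[[.5846,.1287,.058],ctrl.read_tool_pos()]))
E
```

```text
0 [-0.1284  0.6114 -0.1746  1.8114  0.1497  0.7316  0.9485]
0.4 [-0.159   0.6472 -0.2229  1.7497  0.1934  0.7661  0.8539]
0.785 [-0.1986  0.6641 -0.2647  1.7251  0.2305  0.7829  0.7583]
0.9 [-0.2123  0.6653 -0.2746  1.725   0.2392  0.7842  0.7307]
0.7666999999999999
4.675 [0.5839 0.1301 0.2001] [-0.1238  0.4575  0.0077] -0.003568965840998327 [-0.1202  0.4139 -0.185   1.7232  0.0866  1.0126  0.9982]
top [[277.3955 144.4879]
 [281.1316 130.6594]]
side [[290.1464 185.2317]
 [293.0948 135.1591]]
wrist [[257.6183 178.5861]
 [257.8157 237.467 ]]
```

View pics/b_wrist.png

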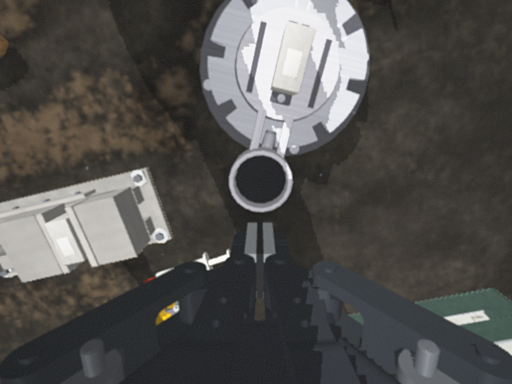

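View pics/b_side.png

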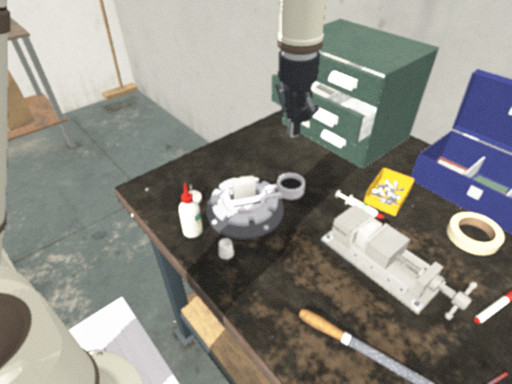

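```bash
python3 - <<'E'
from h import *
p=read_camera("wrist"); a,b,c,d=140,260,190,330
im=p["image"][a:b,c:d,::-1]; cv2.imwrite("pics/c_w.png",cv2.resize(im,None,fx=5,fy=5,interpolation=cv2.INTER_CUBIC))
print(at_z(p,(261.5,181),.068),ctrl.read_tool_pos(),ctrl.read_force(),ctrl.read_time_s())
g=cv2.cvtColor(p["image"],cv2.COLOR_RGB2GRAY)
print(cv2.HoughCircles(cv2.resize(g[a:220,c:d],None,fx=4,fy=4,interpolation=cv2.INTER_CUBIC),cv2.HOUGH_GRADIENT,1,400,param1=100,param2=20,minRadius=90,maxRadius=140))
E
```

```text
[0.5857 0.1324 0.068 ] [0.5843 0.1295 0.2001] [0.0667 0.4925 0.3679] 4.875
[[[283.5 160.5 127. ]]]
```

View pics/c_w.png

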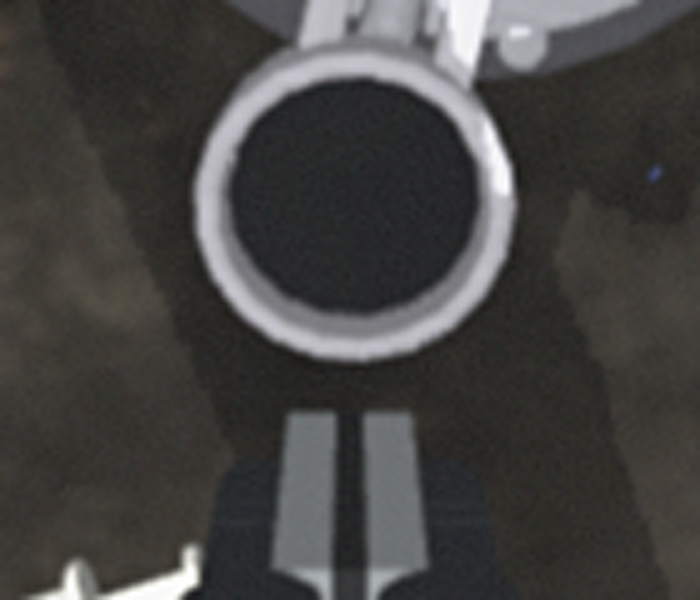

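The wrist view puts the cup rim centre at (261,180.5), or (0.586, 0.132). The three views average (0.5855, 0.1295), so there is about 10 mm of clearance. Now I'll press with force monitoring.

```bash
python3 - <<'E'
from h import *
x,y=.5855,.1295
f0=np.array(ctrl.read_force())
ctrl.move_linear([x,y,.075],rate=.12)
print(ctrl.read_time_s(),ctrl.read_tool_pos(),ctrl.read_force())
ctrl.move_linear([x,y,.061],rate=.05); print(ctrl.read_time_s(),ctrl.read_tool_pos(),ctrl.read_force())
for z in (.057,.053,.049,.0465,.0455,.0445,.0435):
    ctrl.move_linear([x,y,z],rate=.04)
    f=np.array(ctrl.read_force()); print(ctrl.read_time_s(),z,ctrl.read_tool_pos(),f)
    if f[2]>16: break
E
```

```text
6.0667 [0.5862 0.1297 0.0758] [-0.7811 -0.2801 -0.335 ]
6.5 [0.5851 0.1294 0.0605] [-0.085  -0.8262  0.0934]
6.75 0.057 [0.5863 0.1297 0.0575] [0.0113 0.3713 4.0075]
7.0 0.053 [0.5863 0.1297 0.0537] [0.917  0.5412 5.9763]
7.25 0.049 [0.5864 0.1298 0.05  ] [-0.1474  0.6409  7.7302]
7.5 0.0465 [0.5864 0.1299 0.0477] [-0.1388 -0.418   8.3887]
7.75 0.0455 [0.5864 0.1299 0.0469] [-1.0432 -0.3557  8.9612]
8.0 0.0445 [0.5865 0.1299 0.0461] [-1.1403 -0.4199 11.0706]
8.25 0.0435 [0.5869 0.1306 0.046 ] [-3.3498 -0.134  16.1813]
```

```bash
cat >> h.py <<'E'
ax=np.array([.4833,.1822]);a0=-.4763
def arc(a,z,r=.115): return [ax[0]+r*np.cos(a0+a),ax[1]+r*np.sin(a0+a),z]
def loc(f,a): # radial,tangential force
    c,s=np.cos(a0+a),np.sin(a0+a); return np.array([f[0]*c+f[1]*s,-f[0]*s+f[1]*c,f[2]])
E
python3 - <<'E'
from h import *
for a in (.06,.12,.2,.3,.4):
    ctrl.move_linear(arc(a,.0442),rate=.05)
    p=ctrl.read_tool_pos();print(ctrl.read_time_s(),a,np.arctan2(p[1]-ax[1],p[0]-ax[0])-a0,p,loc(ctrl.read_force(),a))
for n in ("top","side","wrist"):
    p=read_camera(n);cv2.imwrite(f"pics/d_{n}.png",p["image"][:,:,::-1])
E
```

```text
8.5417 0.06 0.07532895018652852 [0.59   0.137  0.0461] [-0.3691  0.8266  9.7397]
8.8333 0.12 0.13515661706711096 [0.5927 0.1434 0.0461] [-0.5239  0.4534  9.9862]
9.1667 0.2 0.21481991826527813 [0.5957 0.1521 0.0461] [-0.1275  0.9959  9.9931]
9.55 0.3 0.31403031834794076 [0.5983 0.1634 0.0461] [-0.454   0.9673  9.4365]
9.9333 0.4 0.4129062025566021 [0.5997 0.1748 0.0462] [-0.2793  0.3679  9.4055]
```

View pics/d_top.png

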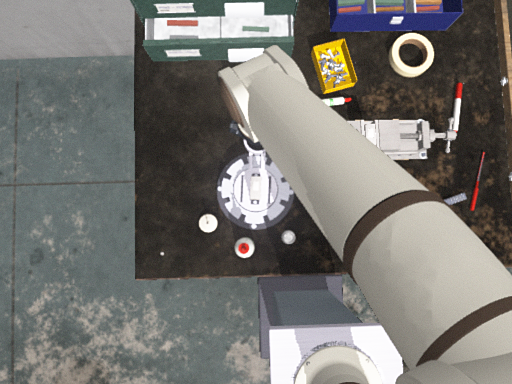

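View pics/d_wrist.png

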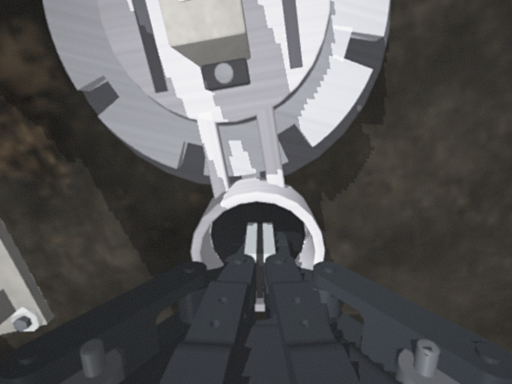

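View pics/d_side.png

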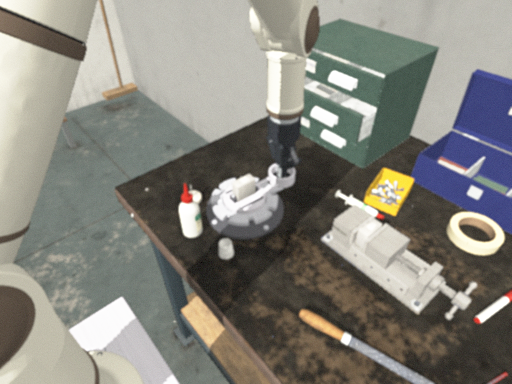

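The table has followed the finger to about 0.4 rad and the finger is still centred in the cup. Next I'll raise the tip above the button's full-up height, keeping it below the rim, and push the wall in small force-checked steps.

```bash
python3 - <<'E'
from h import *
Z=.0612
ctrl.move_linear(arc(.4,Z),rate=.05)
print(ctrl.read_time_s(),ctrl.read_tool_pos(),loc(ctrl.read_force(),.4))
for a in np.r_[.48,np.arange(.54,1.02,.03)]:
    ctrl.move_linear(arc(a,Z),rate=.03)
    p=ctrl.read_tool_pos();f=loc(ctrl.read_force(),a);print(round(ctrl.read_time_s(),2),round(a,3),round(np.arctan2(p[1]-ax[1],p[0]-ax[0])-a0,3),p,f)
    if f[1]<-6 or np.linalg.norm(f)>15: break
for n in ("top","side","wrist"):
    p=read_camera(n);cv2.imwrite(f"pics/e_{n}.png",p["image"][:,:,::-1])
E
```

```text
10.575 [0.5975 0.1732 0.0609] [-0.637   0.999  -0.4737]
11.03 0.48 0.484 [0.5981 0.1831 0.061 ] [-0.1019 -0.5409  0.4189]
11.42 0.54 0.545 [0.5981 0.1901 0.0614] [-0.4859  1.0437  0.8596]
11.68 0.57 0.568 [0.598  0.1928 0.0615] [-0.2979 -2.1293  3.429 ]
11.95 0.6 0.6 [0.5973 0.1964 0.0613] [-1.9116 -2.557   5.3101]
12.22 0.63 0.631 [0.5965 0.1999 0.0613] [-2.8396 -2.2454  5.8451]
12.48 0.66 0.661 [0.5957 0.2032 0.0612] [-3.2655 -1.5164  6.3061]
12.75 0.69 0.69 [0.5948 0.2064 0.0612] [-3.4197 -2.9538  6.4079]
13.02 0.72 0.717 [0.5938 0.2093 0.0611] [-4.473  -2.5782  7.1074]
13.28 0.75 0.748 [0.5928 0.2127 0.0611] [-5.3165 -1.9448  7.0564]
13.55 0.78 0.778 [0.5918 0.216  0.0609] [-3.2951 -2.0935  6.4247]
13.82 0.81 0.807 [0.5907 0.2191 0.0609] [-4.0218 -2.4289  5.3377]
14.08 0.84 0.848 [0.5901 0.2238 0.0608] [-0.2142  0.184   1.6198]
14.35 0.87 0.878 [0.5895 0.2274 0.0611] [-0.4555  0.239  -0.1643]
14.62 0.9 0.905 [0.588  0.2301 0.0611] [0.0529 0.9242 0.5326]
14.88 0.93 0.932 [0.5866 0.2328 0.0612] [-0.1145  0.192   0.7845]
15.15 0.96 0.954 [0.5853 0.235  0.0612] [ 0.2327 -2.1284 -0.2344]
15.42 0.99 0.962 [0.5849 0.2357 0.0613] [-0.7572 -7.2929  0.3036]
```

View pics/e_wrist.png

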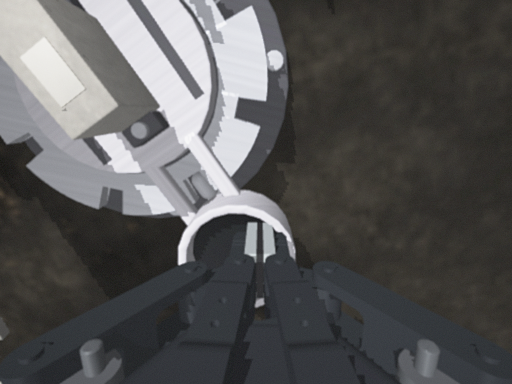

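View pics/e_top.png

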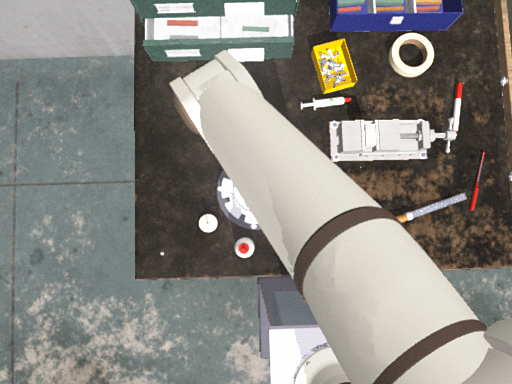

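A hard stop came at finger angle 0.96 with −7 N tangential. That fits the table locked at 0.785 plus the 0.17 rad wall offset. I'll back off, retreat and check with the cameras.

```bash
python3 - <<'E'
from h import *
ctrl.move_linear(arc(.90,.0615),rate=.05)
print(ctrl.read_force())
ctrl.move_linear(arc(.86,.16),rate=.12)
R=ctrl.read_tool_rot()
print(ctrl.read_time_s(),ctrl.read_tool_pos(),ctrl.read_force())
P={n:read_camera(n) for n in ("wrist","side")}
cv2.imwrite("pics/f_wrist.png",P["wrist"]["image"][:,:,::-1])
t=np.linspace(0,2*np.pi,200)
p=P["side"]; im=cv2.resize(np.ascontiguousarray(p["image"][120:260,160:320,::-1]),None,fx=4,fy=4,interpolation=cv2.INTER_CUBIC)
cv2.imwrite("pics/f_side0.png",im)
for a,col in ((.785,(255,0,0)),(.67,(0,0,255))):
    c=arc(a,.068); q=((proj(p,np.c_[c[0]+.033*np.cos(t),c[1]+.033*np.sin(t),0*t+.068])-[160,120]+.5)*4-.5).astype(np.int32); cv2.polylines(im,[q],True,col,1)
cv2.imwrite("pics/f_side.png",im)
E
```

```text
[0.2456 0.4256 0.2487]
16.9 [0.5893 0.2251 0.1592] [ 0.1198 -0.8166 -0.5643]
```

View pics/f_wrist.png

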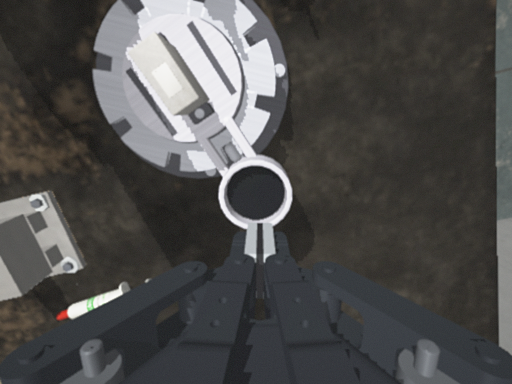

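View pics/f_side.png

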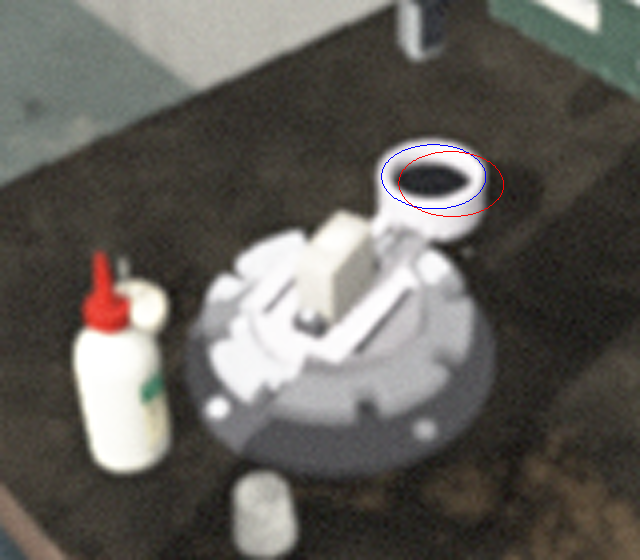

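```bash
python3 - <<'E'
from h import *
ctrl.move_linear([.57,.26,.25],rate=.2)
ctrl.move_linear([.30,.55,.25],rate=.3)
print(ctrl.read_time_s(),ctrl.read_tool_pos())
P={n:read_camera(n) for n in ("top","side")}
for n in P: cv2.imwrite(f"pics/g_{n}.png",P[n]["image"][:,:,::-1])
t=np.linspace(0,2*np.pi,200)
rows=[]
for n,s0 in (("side","pics/side0.png"),("top","pics/top0.png")):
    p=P[n]; row=[]
    for im,a in ((cv2.imread(s0),0),(np.ascontiguousarray(p["image"][:,:,::-1]),.785)):
        c=arc(a,.068); u,v=proj(p,[c])[0].astype(int); x0,y0=u-18,v-18
        im=cv2.resize(np.ascontiguousarray(im[y0:y0+36,x0:x0+36]),None,fx=8,fy=8,interpolation=cv2.INTER_CUBIC)
        plain=im.copy()
        for r,z,col in ((.027,.058,(0,255,0)),(.027,.049,(0,0,255)),(.033,.068,(255,0,0))):
            q=((proj(p,np.c_[c[0]+r*np.cos(t),c[1]+r*np.sin(t),0*t+z])-[x0,y0]+.5)*8-.5).astype(np.int32); cv2.polylines(im,[q],True,col,1)
        row.append(im if n=="side" else im)
        if n=="side": row.insert(0,plain) if a==0 else row.append(plain)
    if n=="top": 
        row=[row[0],row[0]*0,row[1],row[1]*0]
    rows.append(np.hstack(row))
m=np.vstack(rows); cv2.imwrite("pics/cmp.png",cv2.resize(m,(800,400)))
E
```

```text
19.1083 [0.3019 0.5485 0.2496]
```

View pics/cmp.png

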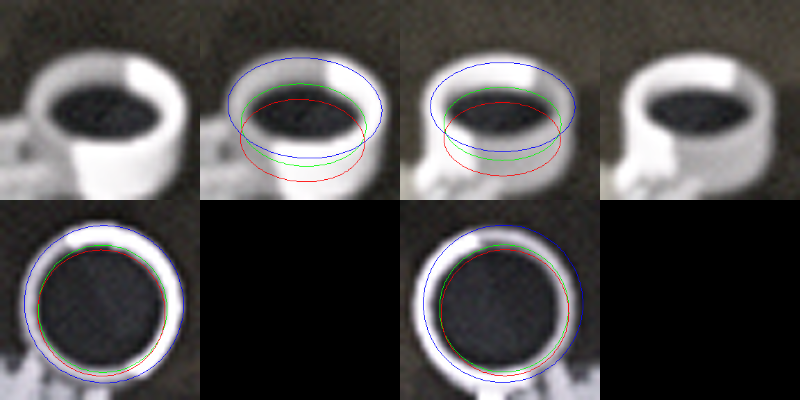

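View pics/g_top.png

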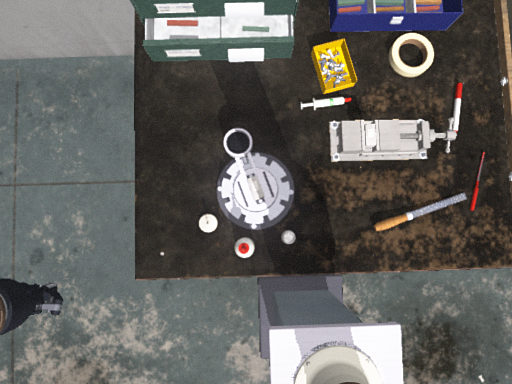

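```bash
python3 - <<'E'
from h import *
p=read_camera("top")
C=[]
for im,a in ((cv2.imread("pics/top0.png"),0),(p["image"][:,:,::-1],.785)):
    u,v=proj(p,[arc(a,.068)])[0].astype(int); x0,y0=u-22,v-24
    g=cv2.cvtColor(np.ascontiguousarray(im[y0:y0+42,x0:x0+44]),cv2.COLOR_BGR2GRAY); g=cv2.resize(g,None,fx=8,fy=8,interpolation=cv2.INTER_CUBIC)
    _,b=cv2.threshold(g,75,255,cv2.THRESH_BINARY_INV)
    n,l,st,ce=cv2.connectedComponentsWithStats(b)
    i=l[g.shape[0]//2+16,g.shape[1]//2]; print(st[i])
    uv=(ce[i]+.5)/8-.5+[x0,y0]; w=at_z(p,uv,.060); C.append(w); 
    print(uv,w,np.arctan2(w[1]-.1821,w[0]-.4819))
d=np.linalg.norm(C[1]-C[0]); print(d,2*np.arcsin(d/.23))
for q in ["oil_bottle","alu_cup","felt_wheel"]:
    print(q,[np.round(e["location"],1) for e in nets.find_in(q,p)][:1])
E
```

```text
[   87   116   179   172 23969]
[276.3817 143.7352] [0.586  0.1311 0.06  ] -0.4551549010432011
[   81   117   177   173 23927]
[237.774  142.0485] [0.5926 0.2206 0.06  ] 0.33481755706835997
0.08971953217781874 0.8014476397920614
oil_bottle [array([243. , 247.8])]
alu_cup [array([283.8, 239.8])]
felt_wheel []
```

```bash
python3 - <<'E'
from h import *
print(ctrl.read_force(),ctrl.read_time_s()); print(workorder.job_done())
E
```

```text
[-0.3363 -0.79   -0.8249] 19.4083
the job is handed in; nothing more can be done
None
```

The fixture is on its next notch counter-clockwise, locked with the plunger up as far as my checks show. I handed the job in at 19.4 s of the 38 s allowed; the hand-in gives no verdict.

- **What I did:** With closed fingertips I pressed the button down to its stop at the first notch (fingertip at 46 mm, 16 N). I swung the arm to about 0.4 rad with it pressed. Then I raised the tip to 61 mm and pushed on the cup wall until it met a firm stop at about 7 N, backed off and withdrew clear.
- **Table angle:** The top camera gives 0.79–0.80 rad turned, within the lock's 0.02 rad play of 0.785.
- **Plunger:** In the side view the button sits as high in the cup as at the start, within about 1–2 mm. In the top view it shows the same dark area.
- **Bystanders:** In the top picture the bottle, small cup and felt wheel stand where they were. The network did not find the felt wheel in the last picture, so for that one I relied on looking at the image.
- **Unexplained:** During the wall push the tool felt up to about 7 N upward, before the plunger sprang up. I did not find the cause.
- **Camera agreement:** The three cameras' estimates of the cup's starting position differed by up to 5 mm in y, so I used roughly their average.

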